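Put the bellows cap away through the sprung flap of the dust bin

ROBOT

A 6-joint arm with a two-finger parallel gripper is mounted at the origin on the work surface. World frame = base frame: x ahead of the robot, y to its left, z up, the work surface at z = 0. Lengths are in m, angles in rad, forces in N, time in s.
With the tool pointing down it reaches from about 0.3 to 0.775 m from the base axis. Payload 14.6 kg.
Tool frame: the origin (TCP) lies at the centre of the arm's flange, where the gripper is bolted on; the fingertips stand 199 mm ahead of it and the grasp point (between the pads) lies ctrl.tcp_to_grasp ahead of it (ctrl.tcp_to_grasp is the distance from the TCP to the grasp point, in m); z points along the fingers, y is the line along which they close (so a half turn about z gives the same grasp; the last joint's range is limited). The gripper opens to 94 mm and grips with 3 to 60 N. Pads are 16 mm wide; open, the fingers measure 119 mm over their backs; the gripper's body (75 mm by 177 mm) begins 78 mm behind the grasp point.
Start: joints at [-1.331, 0.3, 1.521, -0, 1.321, -0.067], TCP at [0.166, -0.524, 0.405] pointing down, gripper open.
Joint ranges: [-3.03, 3.03], [-0.79, 2.21], [0.23, 2.52], [-1.04, 4.18], [0, 3.07], [-2.55, 2.55]. Speed limits (rad/s): [2.22, 2.22, 2.57, 3.14, 3.14, 3.14].

INTERFACE

Orientations are given as [roll, pitch, yaw] about the fixed x, y, z axes, in that order (R = Rz(yaw) Ry(pitch) Rx(roll)).
In Python, from station import ctrl gives the robot as it stands. The module is installed in compiled form; this text tells all that it offers.
- The arm moves only by the shell command python3 -m jog 'ROWS' [OPENING] [FORCE]. ROWS is JSON, a list of rows, each a list of 6 numbers: the shift along the tool's x, y, z in cm, then the turn, a rotation vector about the tool's x, y, z in rad. In form: [[tx, ty, tz, ax, ay, az], ...]. A call has 1 to 8 rows; each row is the pose to reach, as a shift and turn from the pose commanded when the call began, along the tool's axes at that moment; what a row does not reach only later rows make up. A row lasts 1/10 s, in which the tool goes at most 50 mm and 8.59 degrees, less where a joint would pass 70% of its speed; a pose out of reach is approached as far as the arm can. A call with a gripper value outside its range is refused whole. OPENING is the opening in per cent of the stroke, from 0 (shut) to 100 (fully open), set as the call begins (- or left out, the last holds). The fingers move at their own pace and stop on an object; FORCE is the grip in N (left out, the last holds). Time passes only in rows, so rows that repeat a pose let the fingers close. It gives the time, the measured TCP pose, the force, the opening and the grip force at its end, in the units of the state.
- ctrl.get_obs(): the state, without advancing time (a new reading comes with each control period).
- ctrl.camera(name): name is "side" or "top"; returns a dict with "img" (420x560x3 uint8, blue, green, red), "intrinsics" (3x3 intrinsics, pixels), "R" (3x3) and "t" (3): a world point X has camera coordinates R X + t. Camera axes: x right, y down, z forward; pixel columns grow to the right and rows downward; lengths in m; the calibration is good to about 2 mm. A picture is of the moment at which its call begins. There is no depth.
- ctrl.hand_in(): hands the job in; it is judged then, once.
The state is a dict: "time_s": time; "qpos": joint angles; "joint_vel": joint speeds; "tau": joint torques, N m; "ee_pos": TCP position; "eef_rot": TCP orientation; "force": force on the tool from outside, world axes, zero at the start; "moment": the same for the moment, N m; "grip_width": finger opening in m; "grip_force": force on a finger pad.
Only numpy, scipy, OpenCV 4.12 (cv2) and the standard library are available. Lean on these libraries where they do the work, as an engineer would, in place of code of your own. Each camera call takes 0.05 s, during which the arm holds its last target. There are 200 camera calls.

TASK

Take the blue bellows cap from the bamboo tray and put it away in the white dust bin under the wire shelf: still holding the cap, push the green sprung flap inward with it, keep the flap open until the cap is well past it, let the cap go inside and draw the fingers out so that the flap springs fully shut. Leave the tamper, the glass cup and the canister standing where they are.

Things in the scene. Friction and masses are not known exactly. Their poses are not given: they have to be found in the camera images.
- cap: Blue hard silicone bellows cap standing on the tray: ribbed upright cylinder 40 mm across the ribs (ribs from 0 to 27 mm high), 34 mm tall plus a 3 mm black button on top, about 45 g. Round: can be gripped across any diameter. Origin: centre of its underside, z up its axis.
- tray: Bamboo tray, fixed to the counter, 170 (x) x 280 (y) x 14 mm high, rim 6 mm thick, inner floor 6 mm above the counter. The cap and the tamper stand on it, one near each y end (either way round), 100 to 155 mm apart. Origin: centre of its underside.
- bin: White dust bin, clear roof and back, fixed: 240 deep (x) x 200 wide (y) x 174 mm high, walls 6 mm, floor 5 mm. Origin: centre of its underside; -x is its front, roughly towards the robot. Front wall 88 mm high; from its top edge (x = -120 mm) the face, filled by the flap, slopes up and back at 40 degrees from horizontal to the hinge at x = -24, z = 168 mm.
- mouth: The opening in the bin's sloping face (fixed to the bin, does not move with the flap): 125 mm along the slope, 150 mm wide. Origin: its centre, in the plane of the shut flap; x points up the slope to the hinge, y along the hinge, z square out of the face (up, towards the robot). Inside, apart from the flap, it is free for 90 mm along -z from the origin.
- flap (a joint): Angle of the green flap (118 x 146 x 5 mm), hinged along the mouth's upper edge, swinging inward: 0 shut, grows as it is pushed in, stop at 1.4 rad. A spring drives it shut: 1 to 2.5 N hold it open. With the cap's underside 65 mm inside the mouth plane at its middle it stands near 1.0 rad. It follows the fingers shut as they are drawn out.
- tamper: Steel tamper with dark wooden handle, standing on the tray, base 58 mm across, 92 mm tall, 0.35 kg. Bystander. Origin: centre of its underside.
- cup: Empty glass espresso cup on the counter, rim 68 mm across, 65 mm tall. Bystander. Origin: centre of its underside.
- canister: Grey plastic canister with black lid and wire latch on the counter, 104 mm across, 133 mm tall. Bystander. Origin: centre of its underside.
- shelf_edge (a point): Middle of the front edge of the dark wire shelf that stands over the bin, 312 mm above the counter, 250 mm wide, running back from here (saucers on its rear corners reach 331 mm). It keeps a vertical gripper off the flap: the tool must come in tilted 27 to 45 degrees from vertical (40 is square to the sloping face), pointing down and to the bin's +x.
Not all that is in view belongs to the job. Of the things like the cap, leave any that is orange or yellow; of the rest the smaller one is meant.

How it is judged:
By the outcome, as a careful person would: the job done as asked, in the order asked, and still so for the second after the job is handed in, with the robot touching nothing.
It also fails if it takes over 40 s, if anything falls off the work surface, if the arm or the gripper's body presses on something with over 40 N, if the wrist force passes 120 N, or if a joint passes its speed limit or range.

## Working session

There is one attempt and no reset: what is moved stays moved. The work goes in short steps, Python scripts to look and compute and a shell command to move; the robot and the scene stay as the last step left them, time stands still between calls to the robot, and variables do not carry over. Pictures are saved under pics/ and viewed, at most 10 in all, crops included, and the job is handed in when it is done.

```bash
mkdir -p pics; python3 - <<'E'
from station import ctrl
import cv2,numpy as np
for n in("side","top"):
    c=ctrl.camera(n);cv2.imwrite(f"pics/{n}0.png",c["img"]);print(n,c["intrinsics"],c["R"],c["t"])
    np.savez(f"{n}.npz",**{k:c[k] for k in("intrinsics","R","t")})
print(ctrl.tcp_to_grasp,ctrl.get_obs())
E
```

```text
side [[400.18904351   0.         279.81350864]
 [  0.         400.18904351 214.58730493]
 [  0.           0.           1.        ]] [[-0.97940752 -0.20153796 -0.01197323]
 [-0.12000549  0.62882675 -0.76822888]
 [ 0.16235636 -0.75097229 -0.64006331]] [0.53107162 0.25340992 0.84990739]
top [[393.76502416   0.         281.03386982]
 [  0.         393.76502416 208.73498248]
 [  0.           0.           1.        ]] [[-0.0212417  -0.99972592  0.00984278]
 [-0.98587089  0.01930912 -0.16639033]
 [ 0.16615467 -0.01323813 -0.98601084]] [-0.00508529  0.58378063  0.97293736]
0.1804 {'time_s': 0.1, 'qpos': array([-1.33060068e+00,  3.00406361e-01,  1.52148547e+00, -1.01846138e-05,
        1.32072349e+00, -6.66359069e-02]), 'joint_vel': array([ 8.84224993e-04, -3.45224279e-04, -3.36179779e-03,  6.15230345e-04,
       -9.88549203e-05, -1.73698752e-03]), 'tau': array([ 2.62324866e-03, -5.32645583e+01, -3.53284228e+01,  7.10226805e-02,
        2.34808191e-02, -6.68615644e-05]), 'ee_pos': array([ 0.16609356, -0.52429513,  0.40416219]), 'eef_rot': array([-3.14057160e+00, -5.82528477e-05,  3.06834051e-01]), 'force': array([-1.70607661,  0.14670361,  0.22832261]), 'moment': array([-0.01311343,  0.02389614,  0.04139614]), 'grip_force': 0.0, 'grip_width': 0.09391472848701723}
```

View pics/side0.png

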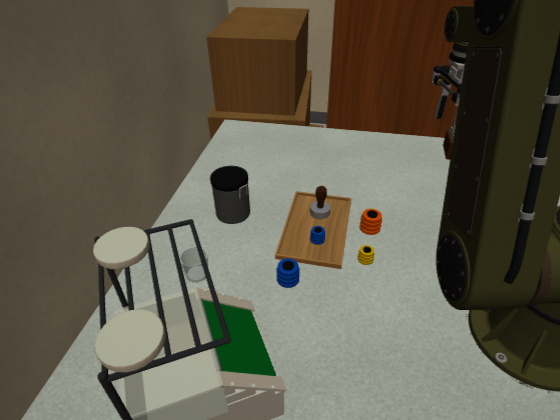

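View pics/top0.png

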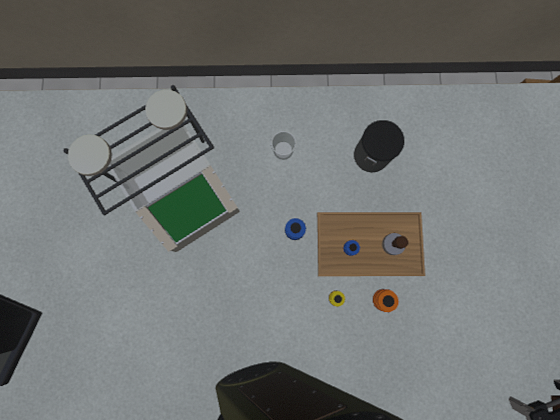

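The side picture shows the small blue cap at (318,235) and the big blue decoy at (288,273). The top picture shows the cap at (352,248), the tamper at (397,243), the flap centred near (187,208), the cup at (284,145) and the canister at (380,145). Next I'll fit the poses.

```bash
cat > h.py <<'E'
import numpy as np,cv2
from scipy.spatial.transform import Rotation as Ro
C={n:dict(np.load(n+".npz")) for n in("side","top")}
def proj(n,X):
    c=C[n];p=(np.atleast_2d(X)@c["R"].T+c["t"])@c["intrinsics"].T;return p[:,:2]/p[:,2:]
def ray(n,uv,z):
    c=C[n];d=c["R"].T@np.linalg.solve(c["intrinsics"],[*uv,1]);o=-c["R"].T@c["t"];return o+d*(z-o[2])/d[2]
E
cat > m.py <<'E'
from h import *
from scipy.optimize import minimize
im={n:cv2.imread(f"pics/{n}0.png") for n in C}
for n in C:
    h=cv2.cvtColor(im[n],cv2.COLOR_BGR2HSV);m=cv2.inRange(h,(100,150,60),(130,255,255))
    k,l,s,ce=cv2.connectedComponentsWithStats(m)
    for i in range(1,k):
        if s[i,4]>30:print(n,s[i],ce[i].round(1),"at z=.022",ray(n,ce[i],.022).round(4),"bbox c",ray(n,s[i,:2]+(s[i,2:4]-1)/2,.022).round(4))
M={n:cv2.inRange(cv2.cvtColor(im[n],cv2.COLOR_BGR2HSV),(45,120,40),(80,255,255))>0 for n in C}
dark={n:cv2.dilate((im[n].max(2)<60).astype(np.uint8),np.ones((3,3)))>0 for n in C}
s,c=.08/.125,.096/.125
def cost(p):
    x,y,a=p[0],p[1],p[2];R=Ro.from_euler('z',a).as_matrix();e=0
    Q=np.array([[-.024-L*c,w,.168-L*s] for L,w in((.003,-.073),(.003,.073),(.121,.073),(.121,-.073))])@R.T+[x,y,0]
    for n in C:
        b=np.zeros(M[n].shape,np.uint8);cv2.fillPoly(b,[np.round(proj(n,Q)*16).astype(np.int32)],255,cv2.LINE_AA,4)
        e+=(np.abs(b/255.-M[n])*(~(dark[n]&~M[n]))).sum()
    return e
best=None
g=ray("top",(187,208),.128)
for a in np.arange(-.2,1.3,.25):
    x0=[g[0]+.072*np.cos(a),g[1]+.072*np.sin(a),a]
    r=minimize(cost,x0,method="Nelder-Mead",options=dict(initial_simplex=np.array([x0]+[np.add(x0,np.eye(3)[i]*[.03,.03,.2]) for i in range(3)])))
    if best is None or r.fun<best.fun:best=r
print(best.x,best.fun,[M[n].sum() for n in C])
E
python3 m.py
```

```text
side [311 226  14  18 187] [317.4 235.6] at z=.022 [ 0.4806 -0.1959  0.022 ] bbox c [ 0.4808 -0.2001  0.022 ]
side [277 259  22  29 454] [287.6 274.1] at z=.022 [ 0.5328 -0.0478  0.022 ] bbox c [ 0.5337 -0.0512  0.022 ]
top [285 219  21  21 242] [294.6 229.2] at z=.022 [ 0.5326 -0.0521  0.022 ] bbox c [ 0.5331 -0.0531  0.022 ]
top [344 241  16  14 130] [350.7 247.9] at z=.022 [ 0.4804 -0.1981  0.022 ] bbox c [ 0.4813 -0.2002  0.022 ]
[0.63329629 0.24556423 0.59861345] 485.53333333333336 [np.int64(3020), np.int64(2663)]
```

```bash
cat >> h.py <<'E'
B=np.array([.6333,.2456,0]);A=.5986
RB=Ro.from_euler('z',A).as_matrix();CAP=np.array([.481,-.1993,.006]);G=.1804
def tool(tilt,yaw=A): return Ro.from_euler('z',yaw)*Ro.from_euler('x',np.pi)*Ro.from_euler('y',np.radians(tilt)) 
def bin2w(x): return B+RB@np.array(x)
def grasp2tcp(g,R): return np.array(g)-R.as_matrix()[:,2]*G
def rel(pos,R):
    from station import ctrl
    o=ctrl.get_obs();R0=Ro.from_euler('xyz',o["eef_rot"])
    return (R0.inv().apply(pos-o["ee_pos"])*100).round(2),(R0.inv()*R).as_rotvec().round(3),o
E
python3 - <<'E'
from h import *
print("toolz",tool(40).as_matrix().round(2))
a,b=ray("top",(104,213),.312),ray("top",(213,147),.312);print("shelf ends bin frame",(RB.T@(a-B)).round(3),(RB.T@(b-B)).round(3))
a,b=ray("side",(99,376),.312),ray("side",(228,341),.312);print(" side",(RB.T@(a-B)).round(3),(RB.T@(b-B)).round(3))
print("tamper",ray("top",(400,242),.098),"cup",ray("top",(284,137),.065),"can",ray("top",(383,138),.133))
R=tool(0)
for z in(.16,.030):print(z,rel(grasp2tcp([*CAP[:2],z],R),R)[:2])
im={n:cv2.imread(f"pics/{n}0.png") for n in C}
s,c=.64,.768
Q=np.array([[-.024-L*c,w,.168-L*s] for L,w in((.003,-.073),(.003,.073),(.121,.073),(.121,-.073))])@RB.T+B
out=[]
for n,(x,y) in(("top",(50,70)),("side",(80,210))):
    k=cv2.resize(im[n][y:y+200,x:x+220],None,fx=1.8*2,fy=1.8*2)[:,:][:580]
    q=(proj(n,Q)+.5-[x,y])*3.6
    cv2.polylines(k,[q.round().astype(np.int32)],1,(0,0,255),1)
    out.append(cv2.resize(k,(400,290)))
cv2.imwrite("pics/ov.png",np.hstack(out))
E
```

```text
toolz [[ 0.63  0.56  0.53]
 [ 0.43 -0.83  0.36]
 [ 0.64  0.   -0.77]]
shelf ends bin frame [-0.035  0.119  0.312] [-0.046 -0.124  0.312]
 side [0.115 0.108 0.312] [-0.034  0.122  0.312]
tamper [ 0.48725932 -0.30498882  0.098     ] cup [ 0.77234281 -0.02867487  0.065     ] can [ 0.74087263 -0.27037639  0.133     ]
0.16 (array([ 39.84, -21.46,   6.4 ]), array([-0.001, -0.   , -0.292]))
0.03 (array([ 39.83, -21.45,  19.4 ]), array([-0.001, -0.   , -0.292]))
```

View pics/ov.png

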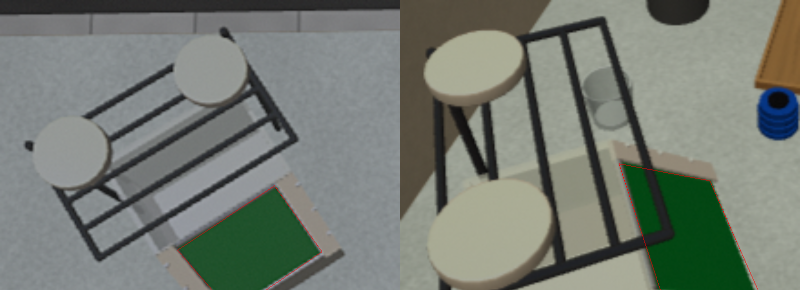

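The flap outline fits well in both views. The shelf's front edge lies at about x = -0.04 in the bin frame. Moving above the cap.

```bash
python3 -m jog '[[20,-10.7,3,0,0,-0.15],[39.8,-21.5,6.4,0,0,-0.292],[39.8,-21.5,6.4,0,0,-0.292],[39.8,-21.5,6.4,0,0,-0.292],[39.8,-21.5,6.4,0,0,-0.292],[39.8,-21.5,6.4,0,0,-0.292],[39.8,-21.5,6.4,0,0,-0.292],[39.8,-21.5,6.4,0,0,-0.292]]' 90
cat > look.py <<'E'
from h import *
import sys
from station import ctrl
ims=[ctrl.camera(n)["img"] for n in sys.argv[2].split(",")]
x,y,w,h=map(int,sys.argv[3].split(",")) if len(sys.argv)>3 else (0,0,560,420)
k=[cv2.resize(i[y:y+h,x:x+w],None,fx=800/len(ims)/w,fy=800/len(ims)/w) for i in ims]
cv2.imwrite(f"pics/{sys.argv[1]}.png",np.hstack(k))
E
python3 - <<'E'
from h import *
R=tool(0)
for z in(.16,.030):print(z,rel(grasp2tcp([*CAP[:2],z],R),R)[:2])
E
```

```text
time_s: 0.9
ee_pos: [0.4425, -0.2379, 0.3483]
eef_rot: [-3.142, 0.0, 0.599]
force: [-0.1, -1.7, -0.1]
grip_width: 0.0845
grip_force: 0.0
0.16 (array([ 5.35, -1.02,  0.79]), array([-0.,  0.,  0.]))
0.03 (array([ 5.35, -1.02, 13.79]), array([-0.,  0.,  0.]))
```

```bash
python3 -m jog '[[5.3,-1,0.8,0,0,0],[5.3,-1,0.8,0,0,0],[5.3,-1,0.8,0,0,0],[5.3,-1,0.8,0,0,0]]'
python3 look.py a1 top,side 280,150,200,150
python3 - <<'E'
from h import *
R=tool(0)
for z in(.16,.030):print(z,rel(grasp2tcp([*CAP[:2],z],R),R)[:2])
E
```

```text
time_s: 1.3
ee_pos: [0.4791, -0.2021, 0.3407]
eef_rot: [-3.141, 0.0, 0.598]
force: [-1.3, -0.1, -0.2]
grip_width: 0.0844
grip_force: 0.0
0.16 (array([ 0.35, -0.15,  0.05]), array([ 0.   ,  0.   , -0.001]))
0.03 (array([ 0.35, -0.15, 13.05]), array([ 0.   ,  0.   , -0.001]))
```

View pics/a1.png

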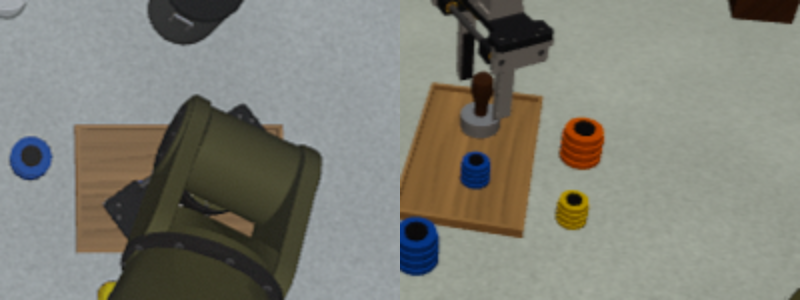

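The gripper stands above the cap, which is clear and upright (side crop 476,170). The tamper is clear of the fingers. Descending.

```bash
python3 -m jog '[[0.1,0,3,0,0,0],[0.2,0,6,0,0,0],[0.2,0,9,0,0,0],[0.2,0,9,0,0,0],[0.2,0,9,0,0,0],[0.2,0,9,0,0,0]]'
python3 - <<'E'
from h import *
R=tool(0)
print(rel(grasp2tcp([*CAP[:2],.03],R),R)[:2])
E
```

```text
time_s: 2.0
ee_pos: [0.4814, -0.2009, 0.2525]
eef_rot: [3.139, -0.001, 0.598]
force: [-0.2, 0.1, 0.6]
grip_width: 0.0846
grip_force: 0.0
(array([ 0.05, -0.17,  4.21]), array([ 0.002, -0.001, -0.   ]))
```

```bash
python3 -m jog '[[0,-0.15,2,0,0,0],[0,-0.15,4.2,0,0,0],[0,-0.15,4.2,0,0,0],[0,-0.15,4.2,0,0,0],[0,-0.15,4.2,0,0,0]]'; python3 -m jog '[[0,0,0,0,0,0],[0,0,0,0,0,0],[0,0,0,0,0,0],[0,0,0,0,0,0],[0,0,0,0,0,0],[0,0,0,0,0,0],[0,0,0,0,0,0],[0,0,0,0,0,0]]' 0 20
```

```text
time_s: 2.5
ee_pos: [0.4808, -0.1994, 0.2103]
eef_rot: [3.14, -0.001, 0.599]
force: [-0.1, -0.2, 0.5]
grip_width: 0.0847
grip_force: 0.0
time_s: 3.3
ee_pos: [0.4804, -0.1992, 0.2087]
eef_rot: [3.142, -0.0, 0.599]
force: [0.0, 0.7, 0.9]
grip_width: 0.0393
grip_force: 20.0
```

```bash
python3 -m jog '[[0,0,-3,0,0,0],[0,0,-7,0,0,0],[0,0,-11,0,0,0],[0,0,-15,0,0,0],[0,0,-18,0,0,0],[0,0,-18,0,0,0]]'
cat >> h.py <<'E'
ZM=np.array([-.64,0,.768])
def mouth(d,tilt=40,up=0): # underside d m outside the plane (neg inside)
    R=tool(tilt); M=bin2w(np.array([-.072,0,.128])+up*np.array([.768,0,.64])+ZM*(d))
    return grasp2tcp(M-R.as_matrix()[:,2]*.022,R),R
E
python3 - <<'E'
from h import *
for d in(.10,.04):
    p,R=mouth(d);print(d,p,rel(p,R))
E
```

```text
time_s: 3.9
ee_pos: [0.4805, -0.1992, 0.3928]
eef_rot: [3.136, -0.003, 0.599]
force: [0.2, 0.3, -1.4]
grip_width: 0.0395
grip_force: 20.0
0.1 [0.41346788 0.09565614 0.3598474 ] (array([ 11.07, -28.15,   3.16]), array([0.006, 0.695, 0.002]), {'time_s': 3.9, 'qpos': array([-4.63323647e-01,  2.42704648e-01,  1.62196596e+00,  4.59408121e-05,
        1.27022665e+00,  5.08619630e-01]), 'joint_vel': array([-0.0004825 ,  0.05574645,  0.0720179 ,  0.00038662, -0.06543575,
        0.00028151]), 'tau': array([-3.53684391e-04, -5.05934286e+01, -3.59502125e+01,  6.86144689e-02,
        1.04739301e+00, -1.87248486e-03]), 'ee_pos': array([ 0.48054664, -0.19916183,  0.39276337]), 'eef_rot': array([ 3.13576618, -0.00329885,  0.59884921]), 'force': array([ 0.18510474,  0.27923152, -1.3878064 ]), 'moment': array([-0.08286619,  0.04741557,  0.04379526]), 'grip_force': 19.999971985816956, 'grip_width': 0.03945350237178681})
0.04 [0.44519109 0.11729402 0.3137674 ] (array([ 14.89, -28.18,   7.78]), array([0.006, 0.695, 0.002]), {'time_s': 3.9, 'qpos': array([-4.63323647e-01,  2.42704648e-01,  1.62196596e+00,  4.59408121e-05,
        1.27022665e+00,  5.08619630e-01]), 'joint_vel': array([-0.0004825 ,  0.05574645,  0.0720179 ,  0.00038662, -0.06543575,
        0.00028151]), 'tau': array([-3.53684391e-04, -5.05934286e+01, -3.59502125e+01,  6.86144689e-02,
        1.04739301e+00, -1.87248486e-03]), 'ee_pos': array([ 0.48054664, -0.19916183,  0.39276337]), 'eef_rot': array([ 3.13576618, -0.00329885,  0.59884921]), 'force': array([ 0.18510474,  0.27923152, -1.3878064 ]), 'moment': array([-0.08286619,  0.04741557,  0.04379526]), 'grip_force': 19.999971985816956, 'grip_width': 0.03945350237178681})
```

```bash
python3 -m jog '[[1.5,-4,0,0,0.1,0],[3,-8,0,0,0.2,0],[5,-12,0.5,0,0.3,0],[6,-16,1,0,0.4,0],[7.5,-20,2,0,0.5,0],[9,-24,2.5,0,0.6,0],[11,-28,3,0,0.69,0],[11,-28,3,0,0.695,0]]'; python3 -m jog '[[0,0,0,0,0,0],[0,0,0,0,0,0],[0,0,0,0,0,0]]'
python3 - <<'E'
from h import *
for d in(.10,.04):
    p,R=mouth(d);r=rel(p,R);print(d,r[:2])
print(r[2]["qpos"])
E
```

```text
time_s: 4.7
ee_pos: [0.412, 0.0976, 0.3573]
eef_rot: [-3.14, -0.696, 0.602]
force: [-0.1, -2.1, -0.5]
grip_width: 0.0394
grip_force: 20.0
time_s: 5.0
ee_pos: [0.4138, 0.0932, 0.3586]
eef_rot: [-3.142, -0.694, 0.597]
force: [0.1, -0.3, 0.4]
grip_width: 0.0398
grip_force: 20.0
0.1 (array([ 0.17, -0.22, -0.03]), array([ 0.001,  0.004, -0.001]))
0.04 (array([ 0.17, -0.23,  5.97]), array([ 0.001,  0.004, -0.001]))
[ 0.08169334 -0.0110475   2.03298745  0.61232708  0.5806841   0.62930393]
```

```bash
python3 -m jog '[[0.1,-0.2,3,0,0,0],[0.2,-0.2,5,0,0,0],[0.2,-0.2,7,0,0,0],[0.2,-0.2,7.5,0,0,0],[0.2,-0.2,7.5,0,0,0],[0.2,-0.2,7.5,0,0,0]]'
python3 look.py a2 top,side 60,130,280,270
python3 - <<'E'
from h import *
for d in(.0,-.07):
    p,R=mouth(d);r=rel(p,R);print(d,r[:2])
print(r[2]["qpos"])
E
```

```text
time_s: 5.6
ee_pos: [0.4532, 0.1232, 0.303]
eef_rot: [3.141, -0.695, 0.598]
force: [0.5, 0.1, -0.7]
grip_width: 0.0397
grip_force: 20.0
0.0 (array([-0.09,  0.05,  2.55]), array([0.001, 0.002, 0.   ]))
-0.07 (array([-0.1 ,  0.05,  9.54]), array([0.001, 0.002, 0.   ]))
[0.14488692 0.17589769 1.97893276 0.71627587 0.44142478 0.54583969]
```

View pics/a2.png

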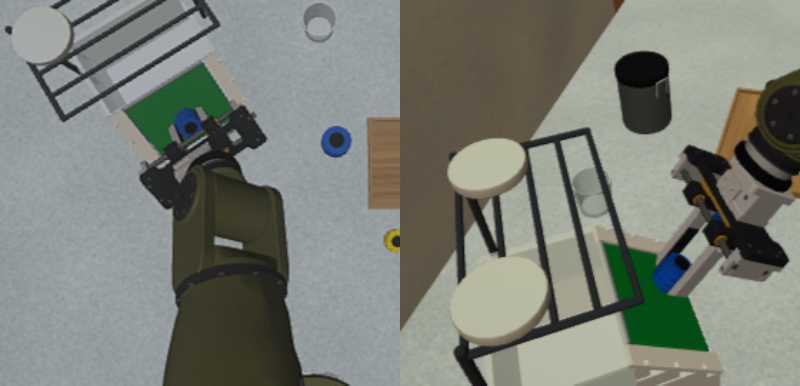

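The cap is held just in front of the middle of the flap (top crop 188,122; side crop 672,272) and clear of the shelf. Pushing in.

```bash
python3 -m jog '[[0,0,1.5,0,0,0],[-0.1,0,3,0,0,0],[-0.1,0,4.5,0,0,0],[-0.1,0,6,0,0,0],[-0.1,0,7.5,0,0,0],[-0.1,0,9,0,0,0],[-0.1,0,10,0,0,0],[-0.1,0,10,0,0,0]]'; python3 -m jog '[[0,0,0,0,0,0],[0,0,0,0,0,0]]'
python3 look.py a3 top,side 60,130,280,270
python3 - <<'E'
from h import *
for d in(-.07,):
    p,R=mouth(d);r=rel(p,R);print(d,r[:2])
print(r[2]["qpos"])
E
```

```text
time_s: 6.5
ee_pos: [0.5055, 0.1594, 0.2243]
eef_rot: [-3.141, -0.694, 0.599]
force: [-1.3, -1.0, -1.9]
grip_width: 0.0395
grip_force: 20.0
time_s: 6.7
ee_pos: [0.5053, 0.1592, 0.2254]
eef_rot: [3.142, -0.695, 0.599]
force: [-0.8, -1.0, -2.5]
grip_width: 0.0395
grip_force: 20.0
-0.07 (array([ 0.02,  0.08, -0.49]), array([-0.   ,  0.003,  0.   ]))
[0.20276495 0.42886244 1.86501558 0.92951404 0.31344201 0.35466365]
```

View pics/a3.png

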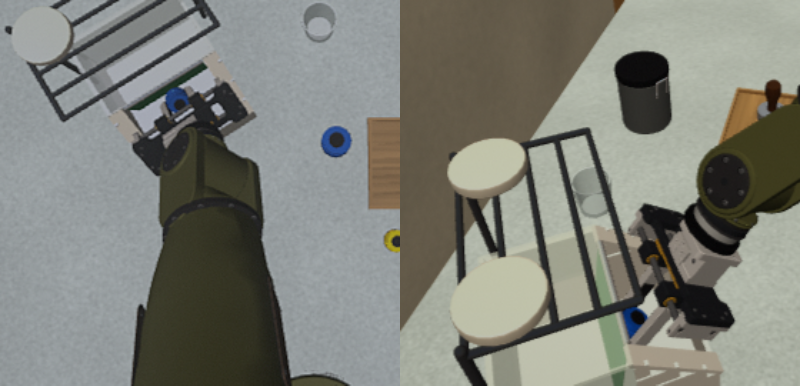

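The flap is held open, nearly vertical, and the cap (top crop 177,98) is inside the mouth. Releasing.

```bash
python3 -m jog '[[0,0,0,0,0,0],[0,0,0,0,0,0],[0,0,0,0,0,0],[0,0,0,0,0,0],[0,0,0,0,0,0],[0,0,0,0,0,0],[0,0,0,0,0,0],[0,0,0,0,0,0]]' 75
python3 look.py a4 top,side 60,130,280,270
```

```text
time_s: 7.6
ee_pos: [0.5056, 0.1594, 0.2249]
eef_rot: [-3.142, -0.695, 0.599]
force: [-2.7, -0.4, 0.9]
grip_width: 0.0705
grip_force: 1.0
```

View pics/a4.png

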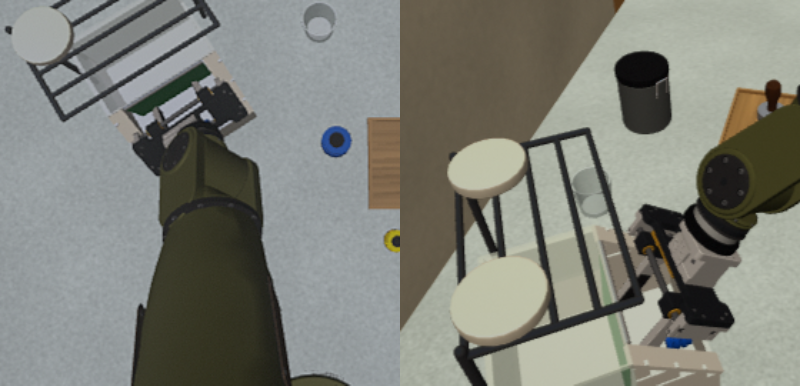

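The cap has left the fingers; blue shows low in the mouth at side crop (678,342). I'll check where that lies.

```bash
python3 - <<'E'
from h import *
from station import ctrl
for n in C:
    i=ctrl.camera(n)["img"];m=cv2.inRange(cv2.cvtColor(i,cv2.COLOR_BGR2HSV),(100,150,40),(130,255,255))
    k,l,s,ce=cv2.connectedComponentsWithStats(m)
    for j in range(1,k):
        if s[j,4]>8:
            print(n,s[j],*[(z,(RB.T@(ray(n,ce[j],z)-B)).round(3)[:2]) for z in(.025,.045,.07,.09)])
E
```

```text
side [246 366  18   8 105] (0.025, array([-0.091,  0.014])) (0.045, array([-0.088,  0.024])) (0.07, array([-0.085,  0.038])) (0.09, array([-0.082,  0.049]))
top [285 219  21  21 239] (0.025, array([-0.251, -0.189])) (0.045, array([-0.252, -0.187])) (0.07, array([-0.254, -0.184])) (0.09, array([-0.256, -0.182]))
```

The cap lies on the bin floor near (-0.09, 0.015) in the bin frame, below the flap's sweep. Drawing out along the tool axis.

```bash
python3 -m jog '[[0,0,-1.5,0,0,0],[0,0,-3,0,0,0],[0,0,-4.5,0,0,0],[0,0,-6,0,0,0],[0,0,-8,0,0,0],[0,0,-11,0,0,0],[0,0,-14,0,0,0],[0,0,-17,0,0,0]]'; python3 -m jog '[[0,0,-3,0,0,0],[-3,4,-6,0,0,0],[-6,8,-8,0,0,0],[-8,12,-8,0,0,0],[-8,12,-8,0,0,0],[-8,12,-8,0,0,0],[-8,12,-8,0,0,0],[-8,12,-8,0,0,0]]'
python3 look.py a5 top,side 60,100,380,300
```

```text
time_s: 8.6
ee_pos: [0.415, 0.0976, 0.3565]
eef_rot: [3.141, -0.695, 0.599]
force: [0.1, -0.1, 0.0]
grip_width: 0.0703
grip_force: 0.0
time_s: 9.4
ee_pos: [0.3902, -0.0634, 0.366]
eef_rot: [3.141, -0.695, 0.601]
force: [0.6, 0.2, -0.1]
grip_width: 0.0701
grip_force: 0.0
```

View pics/a5.png

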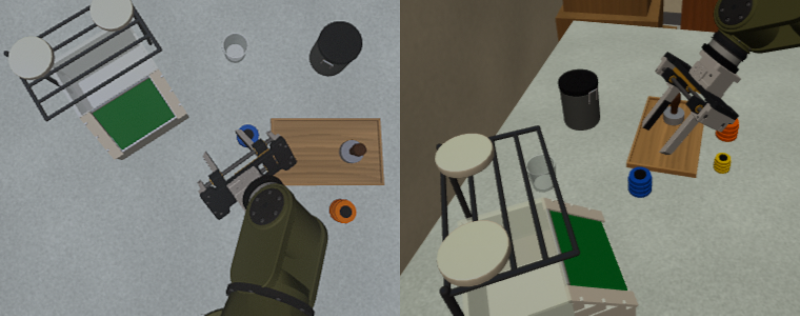

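The flap is shut (top crop 133,115; side crop 590,245), the cap is out of sight in the bin, and the tamper, cup and canister stand where they were. The robot is clear of everything, with its fingertips well above the big blue decoy. Let it settle and hand in.

```bash
python3 -m jog '[[0,0,0,0,0,0],[0,0,0,0,0,0],[0,0,0,0,0,0]]'; python3 -c "
from station import ctrl
print(ctrl.hand_in())"
```

```text
time_s: 9.8
ee_pos: [0.3902, -0.0644, 0.3657]
eef_rot: [3.142, -0.695, 0.599]
force: [1.0, -0.4, -0.2]
grip_width: 0.0705
grip_force: 0.0
the job is handed in; nothing more can be done
None
```

The blue cap is in the dust bin and the flap sprang shut; the tamper, cup and canister were not moved, and the job was handed in at about 9.8 s (no verdict was returned).

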